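# Show the next pipetting step by pointing

## Robot

A 6-joint arm with a two-finger parallel gripper is mounted at the origin on a cart in front of the work surface, level with it; the furniture and walls round the work are solid. World frame = base frame: x ahead of the robot, y to its left, z up, the work surface at z = 0. Lengths are in mm, angles in rad, forces in N, time in s.
With the tool pointing down it reaches from about 350 to 975 mm from the base axis. Payload 7.1 kg.
Tool frame: the origin (TCP) lies between the finger pads, 19 mm behind the fingertips; this is the grasp point; z points along the fingers, y is the line along which they close (so a half turn about z gives the same grasp; the last joint's range is limited). The gripper opens to 88 mm and grips with 3 to 60 N. Pads are 20 mm wide; open, the fingers measure 115 mm over their backs; the gripper's body (75 mm by 178 mm) begins 61 mm behind the grasp point.
Start: joints at [1.084, 0.423, 1.63, -0, 1.089, -0.019], TCP at [281.795, 557.85, 241.375] pointing down, gripper open.
Joint ranges: [-3, 3], [-0.9, 2.11], [0.09, 2.58], [-1.31, 4.45], [0.11, 2.69], [-2.54, 2.54]. Speed limits (rad/s): [2.39, 2.39, 3.01, 3.14, 3.14, 3.14].

## Interface

Orientations are given as a unit quaternion [x, y, z, w].
In Python, from station import env, set_gripper, viewer, workorder gives the robot as it stands. Calls block until the motion is done:
- env.reach(position, orientation): joint-space move of the TCP to a pose.
- env.move_l(position, rot=None, rate=150, f_stop=None): straight line of the TCP; rot=None keeps the orientation; rate is the mean speed in mm/s. With f_stop (N) it stops when the force on the tool has changed by that much, and returns True; else False.
- env.move_joints(angles): joint-space move.
- set_gripper(opening): finger opening in mm; the grip force is fixed at half the most; returns when the fingers have stopped.
- env.hold(seconds).
- env.ik(position, orientation): joint angles nearest the present ones, or None.
- env.read_state(): the state.
- viewer.camera(name): name is "scene" or "side" or "wrist"; returns the picture (400x640x3 uint8, blue, green, red); there is no depth.
- viewer.camera_params(name): a dict with "fx", "fy", "cx", "cy" (pixels), "pose" (4x4, takes a point from camera to world coordinates); the wrist camera has in their place "tool_from_camera" (4x4, takes a point from camera to tool coordinates, whose origin is the TCP and whose axes are the flange's). Camera axes: x right, y up, looking along -z (the intrinsics and any distortion apply to the point x, -y, -z); pixel columns grow to the right and rows downward; lengths in mm; the calibration is good to about 2 mm. A picture is of the moment at which its call begins: read the wrist's pose just before it. camera_params takes no time and is no camera call.
A pose or a line that the arm cannot do raises env.IKError and nothing moves.
- workorder.sign_off(): hands the job in; it is judged then, once.
The state is a dict: "time_s": time; "qpos": joint angles; "dq": joint speeds; "tau": joint torques, N m; "tool_pos": TCP position; "orientation": TCP orientation; "force": force on the tool from outside, world axes, zero at the start; "wrist_torque": the same for the moment, N m; "width": finger opening in mm; "grip_force": force on a finger pad.
Only numpy, scipy, OpenCV 4.12 (cv2) and the standard library are available. Lean on these libraries where they do the work, as an engineer would, in place of code of your own. Each camera call takes 0.05 s, during which the arm holds its last target. There are 200 camera calls.

## Task

Show a trainee the next pipetting step without touching anything: with the fingertips, from above, point at the tips in the pipette tip box that stands open, then at the mouth of the conical flask, then at the petri dish, each time waiting two seconds with the fingertips just above the middle of it (within about 4 cm). Do not point at the closed tip box or the beaker, touch and move nothing, and finish still pointing at the petri dish.

Things in the scene. Friction and masses are not known exactly. Their poses are not given: they have to be found in the camera images.
- open_tip_box: Loose blue pipette tip box filled with pale tips, its clear lid standing open at the back; base 66 x 110 x 40 mm (x, y, z). Origin: centre of the underside; z up, -x its front, the lid hinge along y at the back (x = +33 mm, z = 41 mm). The open lid stands behind the hinge and reaches up to about 110 mm above the worktop. Its place among the two tip boxes varies.
- tips_middle (a point): Middle of the block of tips in the open tip box, at the tips' upper ends, 42 mm above the worktop: the first thing to point at. Axes as the box.
- open_tip_box_lid (a joint): Lid of the open tip box: 0 shut, 1.57 upright, about 1.65 to 1.9 at the start; it stays where it is.
- closed_tip_box: A second tip box just like the first, but with its clear lid shut, 66 x 110 x 65 mm; loose. Origin: centre of the underside. A bystander.
- closed_lid_middle (a point): Middle of the shut lid's top, 65 mm above the worktop.
- conical_flask: Loose clear glass conical flask, 67 mm wide at the foot, narrowing to a neck 25 mm wide, 106 mm high, pale liquid look inside. Origin: centre of the underside.
- flask_mouth (a point): Centre of the flask's mouth (rim 28 mm wide) at rim height, 106 mm above the worktop: the second thing to point at. z up.
- petri_dish: Loose round shallow petri dish, clear with pale filling, 58 mm wide, 15 mm high. Origin: centre of the underside.
- dish_middle (a point): Centre of the petri dish at the height of its top, 15 mm above the worktop: the third thing to point at. z up.
- beaker: Loose translucent plastic beaker with a pouring lip, 62 x 70 mm across, 74 mm high. Origin: centre of the underside. A bystander; flask, petri dish and beaker change places.
- beaker_mouth (a point): Centre of the beaker's mouth, 74 mm above the worktop.
Mind the look-alikes: they are no part of the job. Several things look just like the petri_dish: the one meant starts nearest to the robot's base.

How it is judged (in metres and radians):
On the way, in this order (a step that is already met when the one before it is completed fails the run):
1. the fingertips dwell just above the tips in the open tip box (horizontal distance between the grasp point and tips_middle below 0.03 m and z of the grasp point in the frame of tips_middle between 0.015 and 0.075 m), for 1.5 s.
2. then just above the mouth of the conical flask (horizontal distance between the grasp point and flask_mouth below 0.025 m and z of the grasp point in the frame of flask_mouth between 0.015 and 0.075 m), for 1.5 s.
3. then just above the petri dish (horizontal distance between the grasp point and dish_middle below 0.025 m and z of the grasp point in the frame of dish_middle between 0.015 and 0.075 m), for 1.5 s.
At the end, for the whole second after the job is handed in: The tool point is still over the petri dish (TCP within 25 mm of its centre sideways and 15 to 75 mm above its top, so the fingertips are within about 56 mm of it), the lid still stands open, and both boxes, flask, dish and beaker stand upright and at rest within 10 mm of where they were (all of step 3 and distance of each of open_tip_box, closed_tip_box, conical_flask, petri_dish, beaker from where it was at the start of the episode below 0.01 m and angle between each of open_tip_box, closed_tip_box, conical_flask, petri_dish, beaker's own z axis and vertical below 0.1 rad and linear speed of each of open_tip_box, closed_tip_box, conical_flask, petri_dish, beaker below 0.02 m/s and value of joint open_tip_box_lid above 1.4 rad); the robot touches nothing.
It fails at once if the robot touches something (over 0.3 N) (contact force between any of the arm, the fingers and anything else above 0.3 N).
It fails at once if a box, the flask, the dish or the beaker is moved over 10 mm (distance of any of open_tip_box, closed_tip_box, conical_flask, petri_dish, beaker from where it was at the start of the episode above 0.01 m).
It fails at once if the robot points at the closed tip box or the beaker (TCP within 25 mm of its middle sideways and less than 60 mm above its top) ((horizontal distance between the grasp point and closed_lid_middle below 0.025 m and z of the grasp point in the frame of closed_lid_middle below 0.06 m) or (horizontal distance between the grasp point and beaker_mouth below 0.025 m and z of the grasp point in the frame of beaker_mouth below 0.06 m)).
It also fails if it takes over 61 s, if anything falls off the work surface, if the arm or the gripper's body presses on something with over 40 N, if the wrist force passes 120 N, or if a joint passes its speed limit or range.

## Working session

There is one attempt and no reset: what is moved stays moved. The work goes in short steps, each a Python script; the robot and the scene stay as the last script left them, time stands still between calls to the robot, and variables do not carry over. Pictures are saved under pics/ and viewed, at most 10 in all, crops included, and the job is handed in when it is done.

```bash
mkdir -p pics; python3 - <<'E'
from station import env, viewer
import cv2, numpy as np
np.set_printoptions(suppress=True,precision=4)
for n in ("scene","side","wrist"):
    s=env.read_state()
    cv2.imwrite(f"pics/{n}0.png",viewer.camera(n))
    print(n,viewer.camera_params(n))
print(s["time_s"],s["tool_pos"],s["orientation"],s["width"])
E
```

```text
scene {'fx': 445.76904558099517, 'fy': 445.76904558099517, 'cx': 324.1482297031445, 'cy': 198.9995404970399, 'pose': array([[   0.7732,   -0.5384,    0.3353,  880.0484],
       [   0.6342,    0.6638,   -0.3965, -261.351 ],
       [  -0.0091,    0.5191,    0.8546,  878.1624],
       [   0.    ,    0.    ,    0.    ,    1.    ]])}
side {'fx': 409.63499052407883, 'fy': 409.63499052407883, 'cx': 314.86256032387644, 'cy': 196.15252979689106, 'pose': array([[   0.8066,    0.3297,   -0.4906,  154.3708],
       [  -0.5909,    0.4272,   -0.6844, -498.5735],
       [  -0.016 ,    0.8419,    0.5394,  550.4274],
       [   0.    ,    0.    ,    0.    ,    1.    ]])}
wrist {'fx': 314.5210998044004, 'fy': 314.5210998044004, 'cx': 321.7912331136734, 'cy': 201.15272825308224, 'tool_from_camera': array([[   0.0002,    0.9637,    0.267 ,   74.0078],
       [   1.    ,   -0.0002,   -0.    ,    0.2887],
       [   0.    ,    0.267 ,   -0.9637, -143.2122],
       [   0.    ,    0.    ,    0.    ,    1.    ]])}
0.1 [281.5703 557.4534 240.6624] [ 0.2317  0.9728 -0.0007 -0.0002] 87.678066010823
```

View pics/scene0.png

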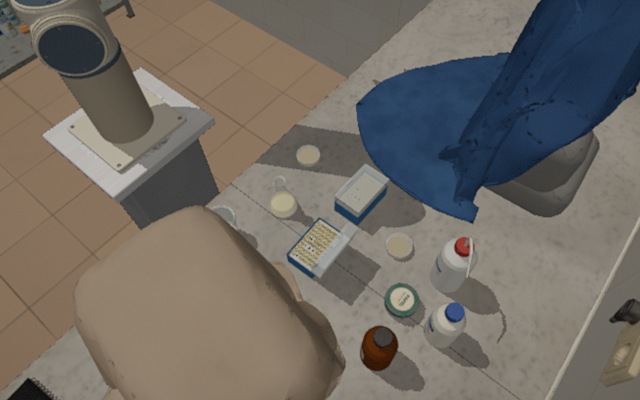

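View pics/side0.png

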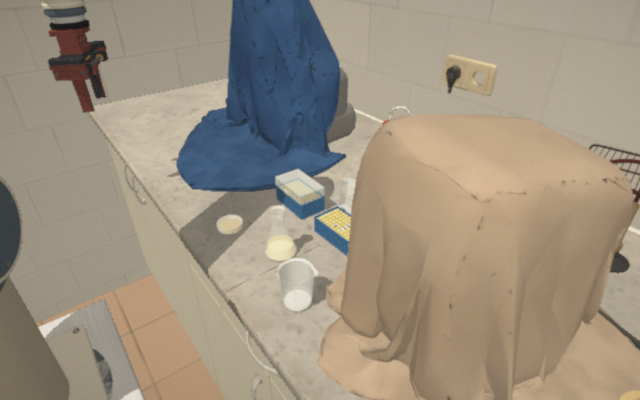

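The scene image shows the open tip box at about (318,246), the closed one at (361,193), the flask at (283,205), the beaker partly hidden at (225,215), and dishes at (308,155) and (399,246). Two draped obstacles, blue and tan, block part of the view. I'll enlarge the crops and check the wrist view.

```bash
cat > h.py <<'E'
import numpy as np, cv2
from station import viewer
def ray(n,uv):
    c=viewer.camera_params(n);T=c["pose"]
    d=T[:3,:3]@np.array([(uv[0]-c["cx"])/c["fx"],-(uv[1]-c["cy"])/c["fy"],-1])
    return T[:3,3],d
def at(n,uv,z):
    o,d=ray(n,uv); return o+d*(z-o[2])/d[2]
def proj(n,p):
    c=viewer.camera_params(n);T=c["pose"]
    q=T[:3,:3].T@(np.array(p)-T[:3,3])
    return [c["cx"]-c["fx"]*q[0]/q[2], c["cy"]+c["fy"]*q[1]/q[2]]
def tri(a,b):
    A=0;B=0
    for n,uv in (("scene",a),("side",b)):
        o,d=ray(n,uv);d=d/np.linalg.norm(d);P=np.eye(3)-np.outer(d,d);A=A+P;B=B+P@o
    return np.linalg.solve(A,B)
E
python3 - <<'E'
import cv2
from h import *
np.set_printoptions(suppress=True,precision=0)
a=cv2.imread("pics/scene0.png")[130:290,200:420]; b=cv2.imread("pics/side0.png")[160:320,200:370]
cv2.imwrite("pics/sc_c.png",cv2.resize(a,None,fx=3.6,fy=3.6,interpolation=2))
cv2.imwrite("pics/si_c.png",cv2.resize(b,None,fx=3.7,fy=3.7,interpolation=2))
for k,uv,z in (("open",(318,246),42),("closed",(363,186),65),("flaskfoot",(283,207),10),("dishA",(308,154),15),("dishB",(399,244),15),("green",(402,298),15),("beaker",(228,215),74)): print(k,at("scene",uv,z))
for k,uv,z in (("dishA",(230,223),15),("beaker",(298,268),74),("beakerfoot",(298,300),5),("flaskfoot",(281,248),10),("closed",(300,184),65)): print("side",k,at("side",uv,z))
print(proj("scene",(282,557,241)),proj("side",(282,557,241)))
for uv in ((180,190),(330,330),(320,280),(90,300)): print("tan",uv,at("scene",uv,0))
for uv in ((340,270),(330,350),(395,130),(570,170)): print("tanside",uv,at("side",uv,0))
for uv in ((185,180),(340,160)): print("blueside",uv,at("side",uv,0))
for uv in ((365,140),(360,90),(470,215)): print("bluescene",uv,at("scene",uv,0))
E
```

```text
open [614.  31.  42.]
closed [606. 195.  65.]
flaskfoot [481.  67.  10.]
dishA [431. 213.  15.]
dishB [737. 153.  15.]
green [808.  58.  15.]
beaker [435. -44.  74.]
side dishA [428. 207.  15.]
side beaker [432. -59.  74.]
side beakerfoot [425. -63.   5.]
side flaskfoot [475.  71.  10.]
side closed [599. 180.  65.]
[np.float64(350.1465981313348), np.float64(-23.758556341980352)] [np.float64(92.88685628007013), np.float64(96.10206113450586)]
tan (180, 190) [258. -48.   0.]
tan (330, 330) [735. -79.   0.]
tan (320, 280) [654. -12.   0.]
tan (90, 300) [ 318. -340.    0.]
tanside (340, 270) [537. -44.   0.]
tanside (330, 350) [ 409. -176.    0.]
tanside (395, 130) [1104.  365.    0.]
tanside (570, 170) [1281. -117.    0.]
blueside (185, 180) [427. 477.   0.]
blueside (340, 160) [827. 311.   0.]
bluescene (365, 140) [505. 344.  -0.]
bluescene (360, 90) [392. 474.  -0.]
bluescene (470, 215) [817. 320.   0.]
```

View pics/wrist0.png

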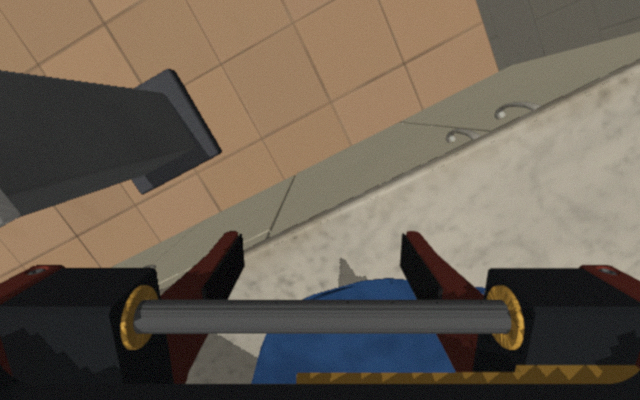

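View pics/sc_c.png

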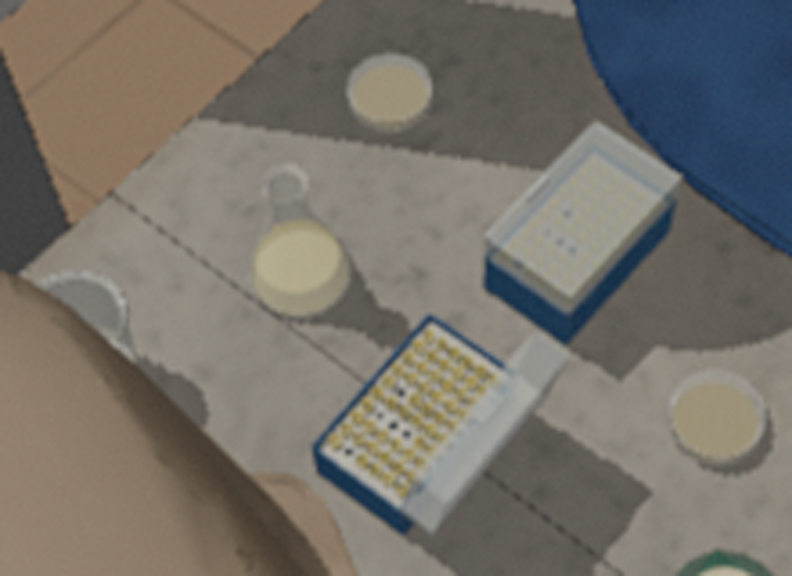

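View pics/si_c.png

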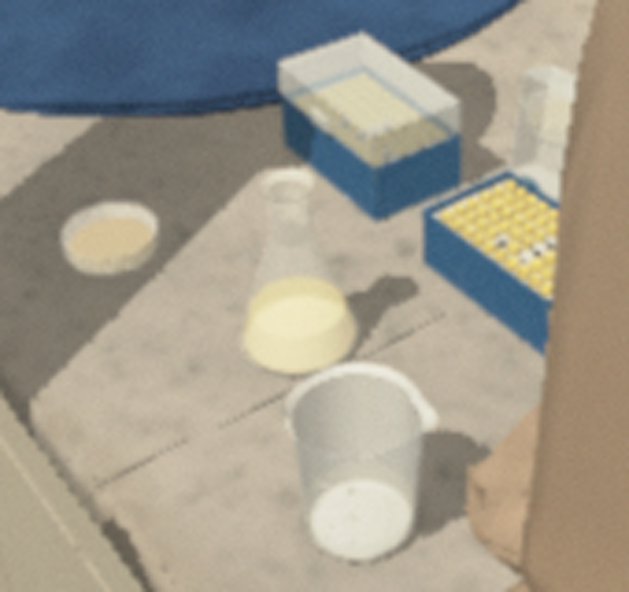

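The closed box, flask, nearest dish (308,155) and beaker are all clear, and both cameras agree on their positions. The tan cover sits close to the open box, so next I'll bound both drapes with a visual hull and refine the targets.

```bash
python3 - <<'E'
import cv2
from h import *
from station import env
np.set_printoptions(suppress=True,precision=0)
S=lambda u,v:(200+u/3.6,130+v/3.6); D=lambda u,v:(200+u/3.7,160+v/3.7)
print("tips",at("scene",S(413,414),42)); 
for c in ((430,318),(318,448),(508,365)): print(" corner",at("scene",S(*c),41))
print("flask",at("scene",S(286,184),106),at("side",D(288,180),106),tri(S(286,184),D(288,180)))
print("dish",at("scene",S(390,88),15),at("side",D(110,232),15),tri(S(390,88),D(110,232)))
print("beaker",at("side",D(357,403),74))
print("closed",at("scene",S(585,215),65))
print("lid top",at("scene",S(545,350),108),at("scene",S(435,525),60))
tan={"scene":[(75,300),(90,260),(130,225),(200,205),(230,222),(270,262),(292,263),(310,285),(325,320),(345,360),(335,400),(100,400),(80,340)],
"side":[(395,120),(520,115),(640,180),(640,400),(345,400),(318,350),(330,330),(340,310),(327,290),(345,268),(348,220),(375,160)]}
blue={"scene":[(540,0),(500,55),(420,62),(360,95),(365,150),(400,185),(475,222),(500,190),(600,140),(640,90),(640,0)],
"side":[(235,0),(228,120),(180,145),(180,180),(220,190),(340,160),(355,110),(340,65),(310,0)]}
X,Y,Z=np.meshgrid(np.arange(200,1200,10.),np.arange(-500,900,10.),np.arange(0,700,25.),indexing="ij")
P=np.stack([X,Y,Z],-1).reshape(-1,3)
for nm,pl in (("tan",tan),("blue",blue)):
    ok=np.ones(len(P),bool)
    for n in pl:
        c=viewer.camera_params(n);T=c["pose"];q=(P-T[:3,3])@T[:3,:3]
        u=c["cx"]-c["fx"]*q[:,0]/q[:,2];v=c["cy"]+c["fy"]*q[:,1]/q[:,2]
        m=np.zeros((400,640),np.uint8);cv2.fillPoly(m,[np.array(pl[n])],1)
        i=(q[:,2]<0)&(u>=0)&(u<640)&(v>=0)&(v<400)
        t=np.zeros(len(P),bool);t[i]=m[v[i].astype(int),u[i].astype(int)]>0
        ok&=t
    H=P[ok]
    for z in range(0,700,50):
        h=H[H[:,2]==z]
        if len(h):
            r=[(x,h[h[:,0]==x][:,1].min(),h[h[:,0]==x][:,1].max()) for x in range(300,1150,100) if (h[:,0]==x).any()]
            print(nm,z,[tuple(map(int,a)) for a in r])
E
```

```text
tips [607.  28.  42.]
 corner [575.  83.  41.]
 corner [579. -22.  41.]
 corner [630.  88.  41.]
flask [477.  72. 106.] [476.  73. 106.] [476.  73. 105.]
dish [432. 212.  15.] [428. 208.  15.] [430. 214.  11.]
beaker [428. -59.  74.]
closed [611. 186.  65.]
lid top [660.  80. 108.] [665. -21.  60.]
tan 0 [(400, -270, -170), (500, -340, -70), (600, -350, -30), (700, -260, -70), (800, -180, -120)]
tan 50 [(400, -300, -190), (500, -380, -100), (600, -350, -40), (700, -270, -70), (800, -190, -120)]
tan 100 [(400, -340, -200), (500, -400, -110), (600, -360, -60), (700, -280, -80), (800, -200, -120)]
tan 150 [(400, -340, -190), (500, -390, -110), (600, -370, -90), (700, -290, -80), (800, -210, -130)]
tan 200 [(400, -290, -220), (500, -370, -120), (600, -380, -100), (700, -300, -90), (800, -210, -140)]
tan 250 [(500, -350, -140), (600, -380, -110), (700, -300, -100), (800, -220, -150)]
tan 300 [(500, -330, -160), (600, -370, -120), (700, -310, -140)]
tan 350 [(500, -280, -210), (600, -350, -220)]
blue 0 [(500, 370, 690), (600, 350, 740), (700, 330, 780), (800, 310, 890), (900, 570, 890)]
blue 50 [(500, 340, 600), (600, 280, 640), (700, 270, 750), (800, 280, 890), (900, 520, 890)]
blue 100 [(500, 330, 500), (600, 250, 550), (700, 230, 740), (800, 250, 890), (900, 480, 890)]
blue 150 [(500, 320, 380), (600, 220, 520), (700, 200, 710), (800, 240, 890), (900, 430, 890)]
blue 200 [(600, 200, 500), (700, 170, 690), (800, 240, 890), (900, 390, 820)]
blue 250 [(600, 190, 420), (700, 140, 670), (800, 270, 830), (900, 420, 740)]
blue 300 [(600, 180, 330), (700, 150, 650), (800, 310, 740), (900, 460, 650)]
blue 350 [(600, 170, 190), (700, 190, 370), (800, 350, 650), (900, 510, 570)]
blue 400 [(700, 240, 290), (800, 400, 550)]
```

Targets are tips (609,30), flask mouth (476,73) and dish (430,210). These match the box edges, the triangulated heights and the row of objects. I'll close the fingers nearly shut, go to a safe vantage point and check with the wrist camera, including for any dish hidden nearer the base.

```bash
python3 - <<'E'
from station import env, set_gripper, viewer
import cv2, numpy as np
np.set_printoptions(suppress=True,precision=4)
Q=[.70711,.70711,0,0]
set_gripper(10)
env.reach([350,250,350],Q)
env.reach([430,60,330],Q)
s=env.read_state(); img=viewer.camera("wrist")
from scipy.spatial.transform import Rotation as R
c=viewer.camera_params("wrist")
T=np.eye(4);T[:3,:3]=R.from_quat(s["orientation"]).as_matrix();T[:3,3]=s["tool_pos"];T=T@c["tool_from_camera"]
np.save("T.npy",T)
for p in ((609,30,42),(476,73,106),(430,210,15),(428,-59,74)):
    q=T[:3,:3].T@(np.array(p)-T[:3,3]); u=c["cx"]-c["fx"]*q[0]/q[2]; v=c["cy"]+c["fy"]*q[1]/q[2]; print(p,u,v)
    cv2.drawMarker(img,(int(round(u)),int(round(v))),(0,0,255),0,8,1)
cv2.imwrite("pics/w1.png",img); print(s["time_s"],s["tool_pos"],s["force"],s["width"])
E
```

```text
(609, 30, 42) 449.5538972914009 191.1147637982415
(476, 73, 106) 361.69665275530315 168.3382367316752
(430, 210, 15) 322.6436168109407 55.593895542599796
(428, -59, 74) 321.0140743464943 258.8435162583159
3.5 [430.027   60.8265 329.803 ] [-0.3006  0.53    0.5516] 9.883163174320345
```

View pics/w1.png

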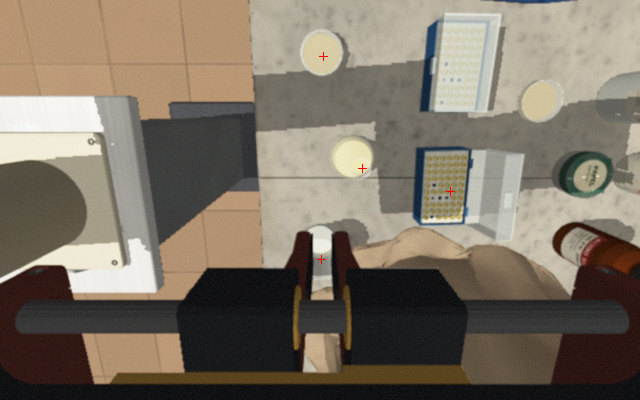

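The wrist view shows the dish centre at (322,52), the tips centre at about (443,187) and flask liquid at (352,158). There is no dish nearer the base than this one. I'll zoom in on the flask and tips.

```bash
python3 - <<'E'
import cv2,numpy as np
from station import viewer
T=np.load("T.npy");c=viewer.camera_params("wrist")
im=cv2.imread("pics/w1.png")[110:250,310:510]
cv2.imwrite("pics/w1c.png",cv2.resize(im,None,fx=4,fy=4,interpolation=2))
def at(uv,z):
    d=T[:3,:3]@np.array([(uv[0]-c["cx"])/c["fx"],-(uv[1]-c["cy"])/c["fy"],-1]);o=T[:3,3]
    return np.round(o+d*(z-o[2])/d[2])
print(at((443,187),42),at((322,52),15),at((352,158),25),at((352,158),106))
E
```

```text
[599.  36.  42.] [429. 214.  15.] [472.  74.  25.] [464.  85. 106.]
```

View pics/w1c.png

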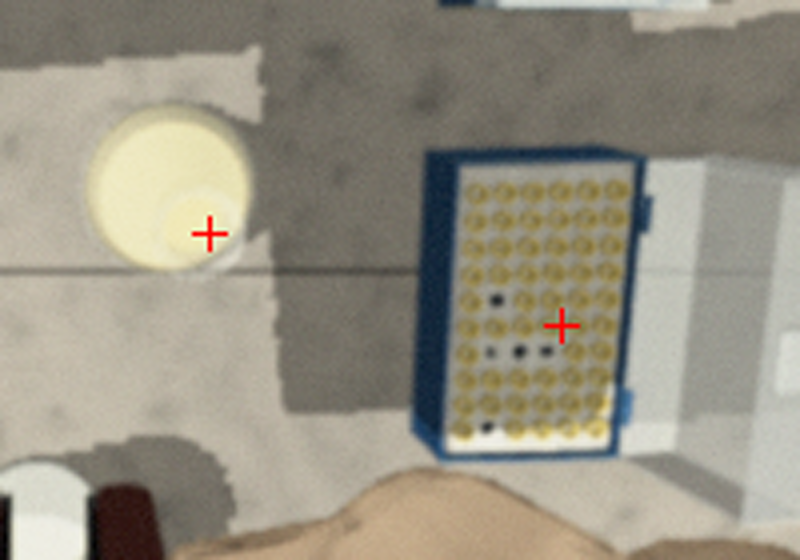

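The flask rim ring falls on the marker. The tips centre averages to (602,33), and the dish is at (430,212). Now I'll run the pointing sequence.

```bash
python3 - <<'E'
from station import env
import numpy as np
def show(k):
    s=env.read_state();print(k,round(s["time_s"],1),np.round(s["tool_pos"]),np.round(s["force"],1))
for k,x,y,z in (("tips",602,33,92),("flask",475,73,154),("dish",430,212,60)):
    p=env.read_state()["tool_pos"]
    if p[2]<240: env.move_l([p[0],p[1],260],rate=120)
    env.move_l([x,y,260],rate=120)
    env.move_l([x,y,z],rate=80); env.hold(2.3); show(k)
E
```

```text
tips 9.8 [602.  33.  92.] [ 0.1  0.1 -0.6]
flask 16.4 [475.  73. 154.] [ 1.2 -0.5 -0. ]
dish 23.8 [430. 212.  60.] [-0.5 -0.9  0.2]
```

```bash
python3 - <<'E'
from station import workorder
print(workorder.sign_off())
E
```

```text
the job is handed in; nothing more can be done
None
```

The arm pointed at the open box's tips, the flask mouth and the nearest petri dish in that order, 2.3 s each, and I handed the job in at about 24 s, still over the dish; the force readings showed no sign of contact, but the sign-off gave no verdict.

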